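# Make up two hardness-test kits

### The arm

A 6-joint arm with a two-finger parallel gripper is mounted at the origin on the work surface. World frame = base frame: x ahead of the robot, y to its left, z up, the work surface at z = 0. Lengths are in mm, angles in degrees, forces in N, time in s.
With the tool pointing down it reaches from about 300 to 850 mm from the base axis. Payload 4.2 kg.
Tool frame: the origin (TCP) lies between the finger pads; the fingertips stand 22 mm ahead of it and the grasp point (between the pads) lies 3 mm ahead of it; z points along the fingers, y is the direction in which the jaws open and shut (so a half turn about z gives the same grasp; the last joint's range is limited). The gripper opens to 91 mm and grips with 3 to 60 N. Pads are 32 mm wide; open, the fingers measure 118 mm over their backs; the gripper's body (76 mm by 178 mm) begins 60 mm behind the grasp point.
Start: joints at [76.146, 18.312, 89.639, -0, 72.044, -1.146], TCP at [126.492, 560.928, 235.976] pointing down, gripper open.
Joint ranges: [-177.97, 177.97], [-48.28, 115.42], [12.27, 149.76], [-77.06, 257.06], [2.81, 150.46], [-146.56, 146.56]. Speed limits (degrees/s): [147.25, 147.25, 180, 180, 180, 180].

### API

Orientations are given as [roll, pitch, yaw] about the fixed x, y, z axes, in that order (R = Rz(yaw) Ry(pitch) Rx(roll)).
In Python, from workcell import telemetry, cams, env gives the robot as it stands.
- The arm moves only by the shell command python3 -m inch 'ROWS' [FORCE]. ROWS is JSON, a list of rows, each an object of numbers: "x", "y", "z": the shift along the tool's x, y, z in cm; "yaw": the turn about the tool's z in units of 5 degrees (1.0 is 5 degrees); "gripper": the gripper's target within -1 to 1 (fully open at 1, half-way at 0, shut at -1). A call has 1 to 12 rows; each row shifts and turns the commanded pose from where the row before left it, along the tool's axes as they then stand; what a row does not reach is not made up. A row lasts 1/12 s, in which the tool goes at most 41.7 mm and 7.16 degrees, less where a joint would pass 70% of its speed; a pose out of reach is approached as far as the arm can. A call is refused whole if a number of a shift passes 4.17 or a number of a turn 1, either way. A call with a gripper value outside its range is refused whole. The fingers move at their own pace and stop on an object; FORCE is the grip in N (left out, the last holds). Time passes only in rows, so rows that do not move let the fingers close. It gives the time, the measured TCP pose, the force and the opening at its end, in the units of the state.
- telemetry.state(): the state, without advancing time (a new reading comes with each control period).
- cams.grab_frame(name): name is "scene" or "side" or "wrist"; returns a dict with "pixels" (480x640x3 uint8, red, green, blue), "mtx" (3x3 intrinsics, pixels), "distortion" ([k1, k2, p1, p2, k3] as OpenCV has them; the pictures are not rectified), "rvec" (rotation vector, rad) and "tvec" (3), from world to camera coordinates, as OpenCV has them. Camera axes: x right, y down, z forward; pixel columns grow to the right and rows downward; lengths in mm; the calibration is good to about 2 mm. A picture is of the moment at which its call begins. There is no depth.
- env.job_done(): hands the job in, once; it reports no verdict.
The state is a dict: "time_s": time; "qpos": joint angles; "qvel": joint speeds; "effort": joint torques, N m; "ee_pos": TCP position; "ee_rot": TCP orientation; "force": force on the tool from outside, world axes, zero at the start; "torque": the same for the moment, N m; "gripper_width": finger opening in mm.
Only numpy, scipy, OpenCV 4.12 (cv2) and the standard library are available. Lean on these libraries where they do the work, as an engineer would, in place of code of your own. Each camera call takes 0.05 s, during which the arm holds its last target. There are 200 camera calls.

### The job

Make up the two hardness-test kits from the stock on the white mat: the brass block, the flat anvil and the red-capped ball indenter go into the blue tray; the steel block and the V anvil go into the yellow tray. Stand each piece upright on the tray floor in the middle of a compartment of its own (whichever you like), setting it down rather than dropping it, and leave the green specimen, the plant and the wash bottle where they are.

Things in the scene. Friction and masses are not known exactly. Their poses are not given: they have to be found in the camera images.
- brass_block: Brass (yellow metal) hardness reference block: a plain disc 44 mm in diameter, 26 mm high, about 0.3 kg. Stands upright at the start, on the 4 mm thick white mat; origin: centre of its underside, z up.
- steel_block: Bright steel (silver) hardness reference block: a plain disc 44 mm in diameter, 26 mm high, about 0.28 kg. Stands upright at the start, on the 4 mm thick white mat; origin: centre of its underside, z up.
- flat_anvil: Flat anvil, dark steel, standing plate down: a round plate 46 mm in diameter and 12 mm thick with a central stem 20 mm in diameter on top, from 12 to 40 mm above its underside, about 0.22 kg; take it by the stem. Stands upright at the start, on the 4 mm thick white mat; origin: centre of its underside, z up.
- v_anvil: V anvil, dark steel with bright groove flanks: a block 36 mm along x, 40 mm along y, 34 mm high, with a V groove along x in its top; its +y and -y sides are flat to the full height (the +x and -x sides only up to 12 mm): grip across y, 40 mm; 0.24 kg. Stands upright at the start, on the 4 mm thick white mat; origin: centre of its underside, z up.
- indenter: Ball indenter holder standing on its red protective cap: cap 30 mm in diameter and 16 mm high, above it a steel stem 20 mm in diameter from 16 to 46 mm above its underside, about 0.1 kg; take it by the stem. Stands upright at the start, on the 4 mm thick white mat; origin: centre of its underside, z up.
- specimen: Mounted specimen that is not part of either kit: a green resin disc 32 mm in diameter, 20 mm high, with a small copper inlay in its top, standing among the stock on the white mat; origin: centre of its underside. Leave it alone.
- tray_blue: Blue kit tray, fixed to the bench: 82 x 210 x 9 mm outside, 3 mm floor, 3 mm thick rim and dividers that rise 6 mm above the floor. Three compartments in a row along its y, each 76 mm (x) by 66 mm (y) inside, centres at y = -69, 0 and +69 mm. Origin: centre of its underside, on the bench (z = 0), so their floors are at z = 3 mm. It lies between robot and mat, its y within 0.2 rad of the robot's y.
- tray_yellow: Yellow kit tray, fixed to the bench: 82 x 210 x 9 mm outside, 3 mm floor, 3 mm thick rim and dividers that rise 6 mm above the floor. Three compartments in a row along its y, each 76 mm (x) by 66 mm (y) inside, centres at y = -69, 0 and +69 mm. Origin: centre of its underside, on the bench (z = 0), so their floors are at z = 3 mm. It lies between robot and mat, its y within 0.2 rad of the robot's y.
- plant: Potted plant in a red pot 90 mm in diameter and 80 mm high, leaves to about 190 mm high and 100 mm from its axis, at the right of the work; origin: centre of its underside. Leave it alone.
- wash_bottle: White wash bottle with a blue cap, 60 mm in diameter, 160 mm high, at the left of the work; origin: centre of its underside. Leave it alone.
Not all that is in view belongs to the job. Leave any orange or turquoise look-alike of the flat_anvil alone.

How it is judged (in metres and radians):
At the end, for the whole second after the job is handed in: Brass block, flat anvil and indenter in the blue tray, steel block and V anvil in the yellow: each within 15 mm of a compartment centre along both tray axes, one to a compartment (centres 45 mm apart or more), on the tray floor (to 3 mm), upright to 0.1 rad, at rest (x of brass_block in the frame of tray_blue between -0.015 and 0.015 m and (y of brass_block in the frame of tray_blue between -0.084 and -0.054 m or y of brass_block in the frame of tray_blue between -0.015 and 0.015 m or y of brass_block in the frame of tray_blue between 0.054 and 0.084 m) and z of each of brass_block, flat_anvil, indenter in the frame of tray_blue below 0.006 m and angle between each of brass_block, flat_anvil, indenter, steel_block, v_anvil's own z axis and vertical below 0.1 rad and linear speed of each of brass_block, flat_anvil, indenter, steel_block, v_anvil below 0.02 m/s and angular speed of each of brass_block, flat_anvil, indenter, steel_block, v_anvil below 0.2 rad/s and x of flat_anvil in the frame of tray_blue between -0.015 and 0.015 m and (y of flat_anvil in the frame of tray_blue between -0.084 and -0.054 m or y of flat_anvil in the frame of tray_blue between -0.015 and 0.015 m or y of flat_anvil in the frame of tray_blue between 0.054 and 0.084 m) and x of indenter in the frame of tray_blue between -0.015 and 0.015 m and (y of indenter in the frame of tray_blue between -0.084 and -0.054 m or y of indenter in the frame of tray_blue between -0.015 and 0.015 m or y of indenter in the frame of tray_blue between 0.054 and 0.084 m) and x of steel_block in the frame of tray_yellow between -0.015 and 0.015 m and (y of steel_block in the frame of tray_yellow between -0.084 and -0.054 m or y of steel_block in the frame of tray_yellow between -0.015 and 0.015 m or y of steel_block in the frame of tray_yellow between 0.054 and 0.084 m) and z of each of steel_block, v_anvil in the frame of tray_yellow below 0.006 m and x of v_anvil in the frame of tray_yellow between -0.015 and 0.015 m and (y of v_anvil in the frame of tray_yellow between -0.084 and -0.054 m or y of v_anvil in the frame of tray_yellow between -0.015 and 0.015 m or y of v_anvil in the frame of tray_yellow between 0.054 and 0.084 m) and horizontal distance between brass_block and flat_anvil above 0.045 m and horizontal distance between each of brass_block, flat_anvil and indenter above 0.045 m and horizontal distance between steel_block and v_anvil above 0.045 m); the robot touches nothing.
It fails at once if the green specimen, the plant or the wash bottle was moved by more than 15 mm (distance of any of specimen, plant, wash_bottle from where it was at the start of the episode above 0.015 m).
It fails at once if a kit piece was dropped (over 0.75 m/s out of the fingers, a fall of about 30 mm) ((linear speed of brass_block above 0.75 m/s and contact force between the fingers and brass_block below 0.05 N) or (linear speed of flat_anvil above 0.75 m/s and contact force between the fingers and flat_anvil below 0.05 N) or (linear speed of indenter above 0.75 m/s and contact force between the fingers and indenter below 0.05 N) or (linear speed of steel_block above 0.75 m/s and contact force between the fingers and steel_block below 0.05 N) or (linear speed of v_anvil above 0.75 m/s and contact force between the fingers and v_anvil below 0.05 N)).
It also fails if it takes over 112 s, if anything falls off the work surface, if the arm or the gripper's body presses on something with over 40 N, if the wrist force passes 120 N, or if a joint passes its speed limit or range.

## Working session

There is one attempt and no reset: what is moved stays moved. The work goes in short steps, Python scripts to look and compute and a shell command to move; the robot and the scene stay as the last step left them, time stands still between calls to the robot, and variables do not carry over. Pictures are saved under pics/ and viewed, about 12 in all and at most 16, crops included, and the job is handed in when it is done.

```bash
mkdir -p pics; ls
python3 - <<'E'
from workcell import telemetry,cams
import cv2,numpy as np
print(telemetry.state())
for n in("scene","side","wrist"):
    f=cams.grab_frame(n); cv2.imwrite(f"pics/{n}0.png",f["pixels"][:,:,::-1])
    np.savez(f"pics/{n}0.npz",**f)
    R=cv2.Rodrigues(np.array(f["rvec"],float))[0]
    print(n,(-R.T@np.array(f["tvec"]).ravel()).round(),f["mtx"][0],np.round(R[2],2),f["distortion"])
E
```

```text
pics
{'time_s': 0.0, 'qpos': array([ 7.61475571e+01,  1.83502230e+01,  8.97066262e+01,  2.45581038e-03,
        7.20439175e+01, -1.14473258e+00]), 'qvel': array([-0.04634156, -0.00335747,  0.1287611 ,  0.0127342 ,  0.10294762,
       -0.01542887]), 'effort': array([ 1.20428620e-03, -4.12446570e+01, -2.31973189e+01,  7.28148851e-02,
        4.56292438e-02, -1.56745873e-04]), 'ee_pos': array([126.34931119, 560.46297292, 235.13297604]), 'ee_rot': array([-1.79899300e+02, -4.34751360e-03,  1.67291527e+02]), 'force': array([ 0.29828521, -0.30846102, -0.3459864 ]), 'torque': array([-0.00179473,  0.02659725,  0.00839244]), 'gripper_width': 91.45366438011628}
scene [1554.  474.  802.] [548.78419423   0.         316.68491025] [-0.71 -0.38 -0.6 ] [-0.06955796  0.          0.          0.          0.        ]
side [  548. -1132.   703.] [570.50788947   0.         326.40942915] [ 0.07  0.86 -0.51] [0.02182801 0.         0.         0.         0.        ]
wrist [ 50. 577. 383.] [364.38606166   0.         320.17854349] [ 0.27 -0.06 -0.96] [-0.03971078  0.          0.          0.          0.        ]
```

View pics/scene0.png

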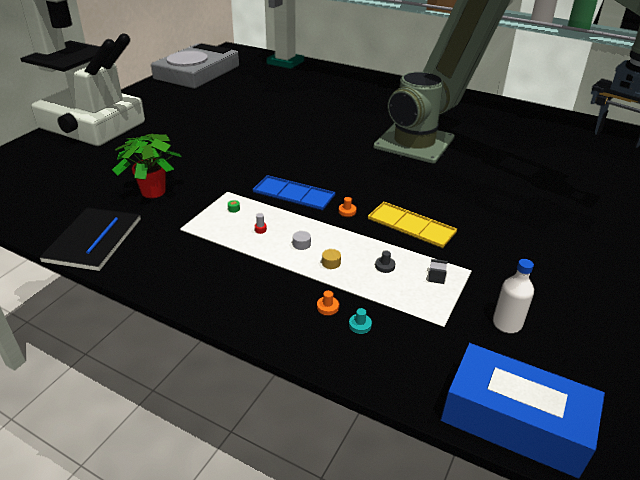

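View pics/side0.png

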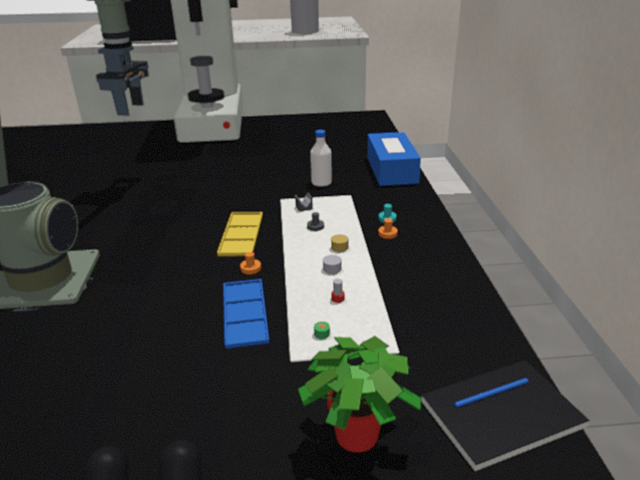

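The scene view shows the specimen at (234,206), indenter (260,224), steel (302,240), brass (331,258), flat anvil (385,262) and V anvil (437,270). The blue tray is at (293,191), the yellow tray at (412,223), with an orange decoy between them at (347,206).

```bash
cat > h.py <<'E'
import numpy as np,cv2
from workcell import telemetry,cams
def load(n): return dict(np.load(f"pics/{n}.npz"))
def grab(n,name):
    f=cams.grab_frame(n); cv2.imwrite(f"pics/{name}.png",f["pixels"][:,:,::-1]); np.savez(f"pics/{name}.npz",**f); return f
def onplane(f,px,z):
    R=cv2.Rodrigues(np.array(f["rvec"],float))[0]; c=-R.T@np.array(f["tvec"],float).ravel()
    u=cv2.undistortPoints(np.array(px,float).reshape(-1,1,2),np.array(f["mtx"],float),np.array(f["distortion"],float)).reshape(-1,2)
    d=np.c_[u,np.ones(len(u))]@R
    return (c+d*((z-c[2])/d[:,2:]))[:,:2]
def hsv(f): return cv2.cvtColor(f["pixels"],cv2.COLOR_RGB2HSV)
def blobs(m,amin=25):
    cs,_=cv2.findContours(m.astype(np.uint8),cv2.RETR_EXTERNAL,cv2.CHAIN_APPROX_NONE)
    return sorted([c for c in cs if cv2.contourArea(c)>=amin],key=lambda c:-cv2.contourArea(c))
def tray(f,col):
    h=hsv(f); lo,hi={"blue":((100,150,60),(125,255,255)),"yellow":((20,150,80),(32,255,255))}[col]
    m=cv2.inRange(h,lo,hi); return m
E
python3 - <<'E'
from h import *
# white mat holes = objects, per view
for n,roi in(("scene0",(175,185,475,330)),("side0",(275,190,400,365))):
    f=load(n);h=hsv(f);x0,y0,x1,y1=roi
    m=np.zeros((480,640),np.uint8);m[y0:y1,x0:x1]=((h[...,2]>185)&(h[...,1]<30))[y0:y1,x0:x1]
    c=blobs(m,2000)[0]; hull=cv2.convexHull(c); 
    ap=cv2.approxPolyDP(hull,8,True).reshape(-1,2); print(n,"mat",onplane(f,ap,4).round().tolist())
    full=np.zeros_like(m);cv2.fillConvexPoly(full,hull,1); hole=cv2.morphologyEx(((full>0)&(m==0)).astype(np.uint8),cv2.MORPH_OPEN,np.ones((3,3)))
    for b in blobs(hole,30):
        M=cv2.moments(b);p=[M["m10"]/M["m00"],M["m01"]/M["m00"]]
        print(" obj",np.round(p),cv2.contourArea(b),"xy@17",onplane(f,p,17).round(1)[0])
    for col in("blue","yellow"):
        m=tray(f,col)
        m=cv2.morphologyEx(m,cv2.MORPH_CLOSE,np.ones((5,5)))
        for b in blobs(m,500):
            r=cv2.minAreaRect(onplane(f,b.reshape(-1,2),8).astype(np.float32)); print(" ",col,np.round(r[0]),np.round(r[1]),round(r[2],1),cv2.contourArea(b))
E
```

```text
scene0 mat [[743.0, -336.0], [548.0, -331.0], [555.0, 340.0], [748.0, 339.0]]
 obj [331. 258.] 323.0 xy@17 [680.9  49.4]
 obj [385. 262.] 296.0 xy@17 [634.1 162.5]
 obj [436. 275.] 240.0 xy@17 [619.5 278.7]
 obj [260. 226.] 154.0 xy@17 [ 652.6 -161.1]
 obj [301. 244.] 138.0 xy@17 [667.9 -35.6]
 obj [233. 206.] 123.5 xy@17 [ 612.9 -269. ]
 obj [437. 261.] 37.5 xy@17 [571.4 263.7]
  blue [869. 524.] [254. 202.] 89.8 13041.0
  blue [ 463. -178.] [ 96. 216.] 4.2 1403.0
  yellow [444. 155.] [215.  95.] 83.2 1731.0
side0 mat [[743.0, 333.0], [744.0, -338.0], [547.0, -340.0], [547.0, 333.0]]
 obj [354. 348.] 962.5 xy@17 [ 661.8 -335.1]
 obj [331. 265.] 323.0 xy@17 [650.8 -49.2]
 obj [339. 243.] 289.0 xy@17 [679.2  46.2]
 obj [321. 331.] 266.5 xy@17 [ 607.2 -278.7]
 obj [337. 293.] 266.0 xy@17 [ 651.6 -157.1]
 obj [315. 223.] 224.0 xy@17 [630.3 158.4]
 obj [303. 205.] 204.5 xy@17 [606.6 268.7]
  blue [ 458. -182.] [ 87. 227.] 4.3 2751.5
  blue [921. 615.] [465. 168.] 89.2 2296.0
  yellow [440. 153.] [230.  89.] 83.5 1424.0
```

```bash
python3 -m inch '[{"yaw":-1,"z":-2},{"yaw":-1,"z":-2},{"yaw":-0.54,"z":-2},{"x":-2.1,"y":-2.8},{"x":-2.1,"y":-2.8},{"x":-2.1,"y":-2.8},{"x":-2.1,"y":-2.8},{"x":-2.1,"y":-2.8},{"x":-2.1,"y":-2.8},{"x":-2.1,"y":-2.8},{"x":-2.1,"y":-2.8}]' 35
python3 -m inch '[{"x":-2.1,"y":-2.8},{"x":-2.1,"y":-2.8},{"x":-2.1,"y":-2.8},{"x":-2.1,"y":-2.8},{"x":-2.1,"y":-2.8},{"x":-2.1,"y":-2.8},{"x":-2.1,"y":-2.8},{"x":-2.1,"y":-2.8},{"x":-2.1,"y":-2.8},{"x":-2.1,"y":-2.8},{"x":-2.1,"y":-2.8},{"x":-2.1,"y":-2.8}]'
python3 -m inch '[{},{},{}]'
python3 -c "from h import *; grab('wrist','w1')"
```

```text
invalid input
invalid input
invalid input
```

View pics/w1.png

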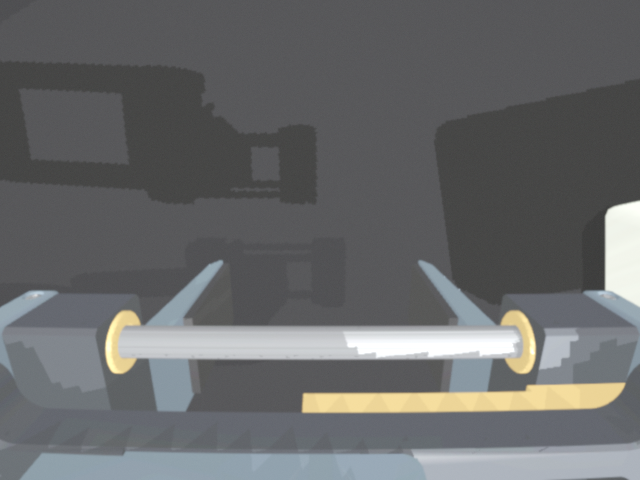

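The moves were refused, so the arm hasn't moved; this view just shows the bare bench and the fingers at (220,265) and (420,265). The rows probably need all their keys.

```bash
python3 -m inch '[{"x":0,"y":0,"z":-2,"yaw":-1,"gripper":1},{"x":0,"y":0,"z":-2,"yaw":-1,"gripper":1},{"x":0,"y":0,"z":-2,"yaw":-0.54,"gripper":1}]' 35 || python3 -m inch '[{"x":0,"y":0,"z":-2,"yaw":-1,"gripper":1}]'; python3 -m inch '[{"x":0,"y":0,"z":0,"yaw":0,"gripper":1}]'; python3 -m inch '[{"x":0,"y":0,"z":0,"gripper":1}]'
```

```text
time_s: 0.45
ee_pos: [126.4, 560.6, 296.1]
ee_rot: [-179.9, -0.0, -179.8]
force: [0.0, -0.1, 0.3]
gripper_width: 91.2
time_s: 0.53
ee_pos: [126.9, 562.6, 299.9]
ee_rot: [179.6, 0.1, -180.0]
force: [-0.2, 0.0, 0.8]
gripper_width: 91.3invalid input
```

```bash
python3 -m inch '[{"x":-2.1,"y":-2.8,"z":0,"yaw":0,"gripper":1},{"x":-2.1,"y":-2.8,"z":0,"yaw":0,"gripper":1},{"x":-2.1,"y":-2.8,"z":0,"yaw":0,"gripper":1},{"x":-2.1,"y":-2.8,"z":0,"yaw":0,"gripper":1},{"x":-2.1,"y":-2.8,"z":0,"yaw":0,"gripper":1},{"x":-2.1,"y":-2.8,"z":0,"yaw":0,"gripper":1},{"x":-2.1,"y":-2.8,"z":0,"yaw":0,"gripper":1},{"x":-2.1,"y":-2.8,"z":0,"yaw":0,"gripper":1},{"x":-2.1,"y":-2.8,"z":0,"yaw":0,"gripper":1},{"x":-2.1,"y":-2.8,"z":0,"yaw":0,"gripper":1}]'
python3 -m inch '[{"x":-2.1,"y":-2.8,"z":0,"yaw":0,"gripper":1},{"x":-2.1,"y":-2.8,"z":0,"yaw":0,"gripper":1},{"x":-2.1,"y":-2.8,"z":0,"yaw":0,"gripper":1},{"x":-2.1,"y":-2.8,"z":0,"yaw":0,"gripper":1},{"x":-2.1,"y":-2.8,"z":0,"yaw":0,"gripper":1},{"x":-2.1,"y":-2.8,"z":0,"yaw":0,"gripper":1},{"x":-2.1,"y":-2.8,"z":0,"yaw":0,"gripper":1},{"x":-2.1,"y":-2.8,"z":0,"yaw":0,"gripper":1},{"x":-2.1,"y":-2.8,"z":0,"yaw":0,"gripper":1},{"x":-2.1,"y":-2.8,"z":0,"yaw":0,"gripper":1},{"x":0,"y":0,"z":0,"yaw":0,"gripper":1},{"x":0,"y":0,"z":0,"yaw":0,"gripper":1}]'
python3 -c "from h import *; grab('wrist','w2')"
```

```text
time_s: 1.37
ee_pos: [336.8, 279.1, 295.1]
ee_rot: [-180.0, -0.0, 179.9]
force: [0.0, 1.1, -0.8]
gripper_width: 91.1
time_s: 2.37
ee_pos: [546.5, -0.3, 294.3]
ee_rot: [180.0, -0.2, 179.8]
force: [-0.5, 0.4, -0.3]
gripper_width: 91.0
```

View pics/w2.png

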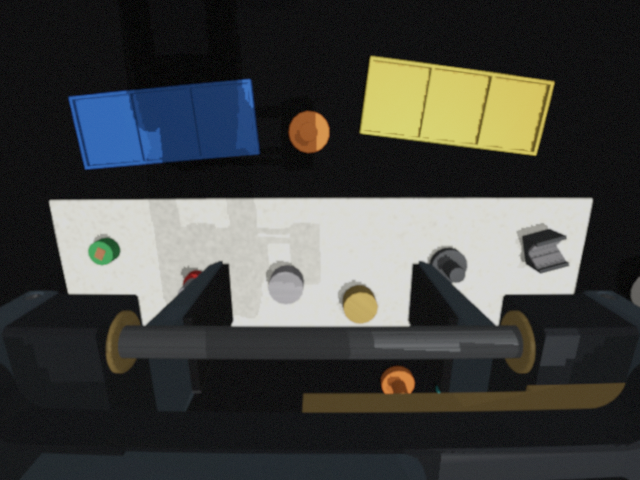

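The wrist view shows the blue tray at (163,124), the yellow tray at (457,105) and a decoy at (309,131). Steel is at (285,283), brass (360,303), flat anvil (450,265) and V anvil (544,250, turned); a finger hides the indenter.

Run:
```python
from h import *
f=load("w2");h=hsv(f);S,V=h[...,1],h[...,2]
def show(nm,m,z,roi):
    x0,y0,x1,y1=roi;mm=np.zeros_like(m,np.uint8);mm[y0:y1,x0:x1]=m[y0:y1,x0:x1]>0
    b=blobs(cv2.morphologyEx(mm,cv2.MORPH_CLOSE,np.ones((5,5))),60)[0]
    P=onplane(f,b.reshape(-1,2),z).astype(np.float32); r=cv2.minAreaRect(P);e=cv2.minEnclosingCircle(P)
    M=cv2.moments(P); print(nm,"rect",np.round(r[0],1),np.round(r[1],1),round(r[2],1),"circ",np.round(e[0],1),round(e[1],1),"cen",round(M["m10"]/M["m00"],1),round(M["m01"]/M["m00"],1))
show("blue",cv2.inRange(h,(100,120,40),(125,255,255)),9,(50,60,280,180))
show("yellow",cv2.inRange(h,(20,80,60),(35,255,255)),9,(340,40,570,170))
show("brass",cv2.inRange(h,(15,80,60),(35,255,255)),30,(335,275,385,328))
print(h[283,285],h[275,310],h[272,292],h[250,540],h[265,440],h[230,440])
I=f["pixels"]
a=cv2.resize(I[225:325,250:330],None,fx=5,fy=5,interpolation=cv2.INTER_NEAREST);b=cv2.resize(I[215:315,510:590],None,fx=5,fy=5,interpolation=cv2.INTER_NEAREST)
cv2.imwrite("pics/crop1.png",np.hstack([a,b])[:,:,::-1])
```

```text
blue rect [ 459.1 -179.7] [ 85.4 213.9] 4.0 circ [ 459.3 -179.8] 113.8 cen 459.0 -180.0
yellow rect [441.  154.7] [213.7  85.2] 83.3 circ [441.4 154.3] 113.6 cen 440.9 154.6
brass rect [675.3  47.9] [49.8 41.5] 0.8 circ [674.8  48.7] 25.7 cen 675.4 47.5
[135   3 169] [ 26  10 204] [135   5 100] [135   4 126] [120   5  47] [ 36   6 218]
```

View pics/crop1.png

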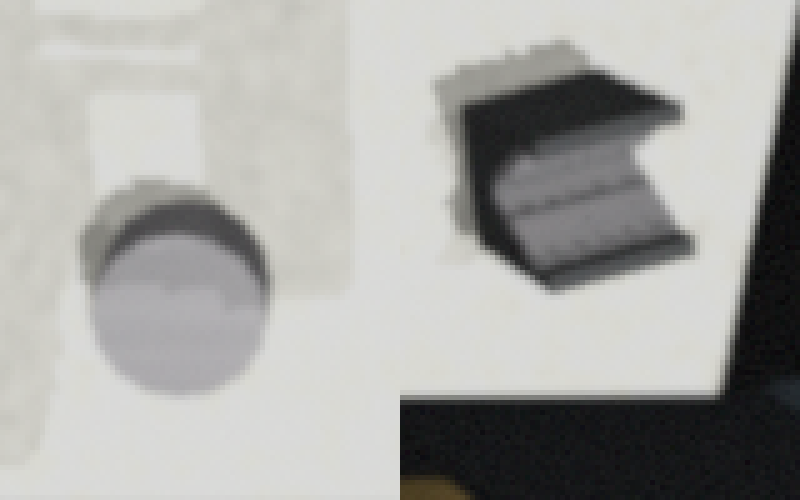

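The crop shows the steel top disc centred at pixel (286,288). The V anvil's groove runs from (532,258) to (559,252), nearly along world y, so it needs the jaws along world x.

Run:
```python
from h import *
f=load("w2")
print("steel",onplane(f,[[286.2,287.6]],30))
P=onplane(f,[[540.6,272],[568.6,264.4],[566.6,238],[535,245]],38);print("V",P.round(1).tolist(),P.mean(0))
for a,b in((0,1),(3,2),(1,2),(0,3)): d=P[b]-P[a];print(np.linalg.norm(d).round(1),np.degrees(np.arctan2(d[1],d[0])).round(1))
for n,c,a in(("blue",[459,-179.8],4.0),("yellow",[441,154.6],-6.7)):
    a=np.radians(a)
    for y in(-69,0,69): print(n,y,np.round(c+y*np.array([-np.sin(a),np.cos(a)]),1))
```

```text
steel [[652.18466704 -42.90878303]]
V [[630.8, 265.5], [621.3, 298.9], [588.1, 290.1], [596.5, 252.9]] [609.1976531  276.84575198]
34.7 105.8
38.1 102.8
34.4 -165.2
36.5 -159.8
blue -69 [ 463.8 -248.6]
blue 0 [ 459.  -179.8]
blue 69 [ 454.2 -111. ]
yellow -69 [432.9  86.1]
yellow 0 [441.  154.6]
yellow 69 [449.1 223.1]
```

```bash
python3 -m inch '[{"x":-1.76,"y":-0.71,"z":3.2,"yaw":0,"gripper":0.45},{"x":-1.76,"y":-0.71,"z":3.2,"yaw":0,"gripper":0.45},{"x":-1.76,"y":-0.71,"z":3.2,"yaw":0,"gripper":0.45},{"x":-1.76,"y":-0.71,"z":3.2,"yaw":0,"gripper":0.45},{"x":-1.76,"y":-0.71,"z":3.2,"yaw":0,"gripper":0.45},{"x":-1.76,"y":-0.71,"z":3.2,"yaw":0,"gripper":0.45},{"x":0,"y":0,"z":0,"yaw":0,"gripper":0.45},{"x":0,"y":0,"z":0,"yaw":0,"gripper":0.45}]' 35
python3 -c "from h import *; f=grab('wrist','w3')"
```

```text
time_s: 3.08
ee_pos: [650.3, -40.3, 101.8]
ee_rot: [179.9, -0.3, -180.0]
force: [-0.9, -0.1, -0.2]
gripper_width: 66.2
```

View pics/w3.png

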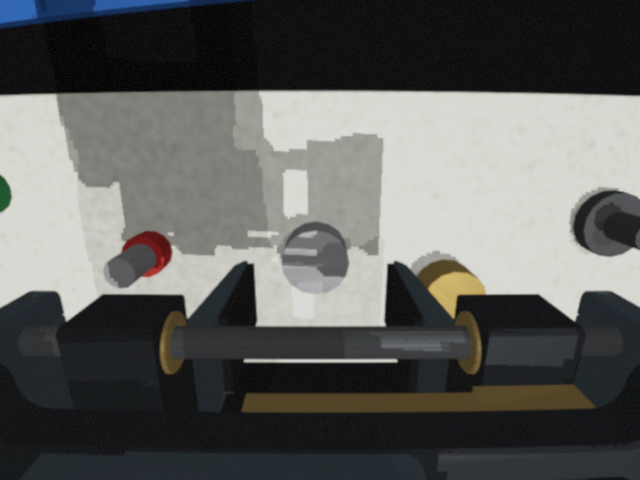

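The wrist view puts the steel top at about (316,260) between the fingers, the indenter stem top at (119,272) and the flat-anvil plate at (607,222).

Run:
```python
from h import *
f=load("w3")
print("steel",onplane(f,[[316,261]],30)); print("ind stem top",onplane(f,[[119,272]],50)); print("flat plate top",onplane(f,[[607,222]],16))
```

```text
steel [[651.86042266 -43.68188333]]
ind stem top [[ 651.71546759 -160.76375322]]
flat plate top [[629.41751414 154.07033122]]
```

```bash
python3 -m inch '[{"x":-0.1,"y":-0.3,"z":2.2,"yaw":0,"gripper":0.45},{"x":0,"y":0,"z":2.2,"yaw":0,"gripper":0.45},{"x":0,"y":0,"z":2.2,"yaw":0,"gripper":0.45},{"x":0,"y":0,"z":0,"yaw":0,"gripper":0.45},{"x":0,"y":0,"z":0,"yaw":0,"gripper":-1},{"x":0,"y":0,"z":0,"yaw":0,"gripper":-1},{"x":0,"y":0,"z":0,"yaw":0,"gripper":-1},{"x":0,"y":0,"z":0,"yaw":0,"gripper":-1},{"x":0,"y":0,"z":0,"yaw":0,"gripper":-1}]' 35
```

```text
time_s: 3.88
ee_pos: [654.1, -44.4, 40.2]
ee_rot: [180.0, 0.2, 180.0]
force: [-1.0, 1.2, 6.1]
gripper_width: 42.2
```

```bash
for i in 1 2 3; do python3 -m inch '[{"x":0,"y":0,"z":0,"yaw":0,"gripper":-1}]'; done
```

```text
time_s: 3.97
ee_pos: [654.1, -44.4, 40.2]
ee_rot: [180.0, 0.2, 180.0]
force: [-0.5, 1.7, 5.9]
gripper_width: 42.2
time_s: 4.05
ee_pos: [654.1, -44.4, 40.2]
ee_rot: [180.0, 0.2, 180.0]
force: [-0.7, 2.2, 7.2]
gripper_width: 41.6
time_s: 4.13
ee_pos: [654.2, -44.5, 40.2]
ee_rot: [180.0, 0.2, 180.0]
force: [-1.9, 1.3, 6.2]
gripper_width: 41.9
```

Run:
```python
from h import *
f=grab('wrist','w4');g=grab('side','s4')
a=f["pixels"][180:420,160:480]; b=cv2.resize(g["pixels"][200:320,270:430],None,fx=2,fy=2)
cv2.imwrite("pics/c4.png",np.hstack([a,b])[:,:,::-1])
```

```text
(no output)
```

View pics/c4.png

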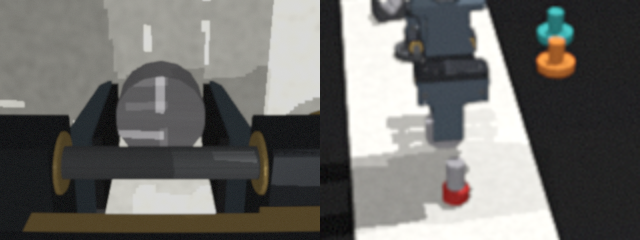

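The block sits upright between the pads. I'll lift it a little and check.

```bash
python3 -m inch '[{"x":0,"y":0,"z":-0.5,"yaw":0,"gripper":-1},{"x":0,"y":0,"z":-1,"yaw":0,"gripper":-1},{"x":0,"y":0,"z":-1.5,"yaw":0,"gripper":-1},{"x":0,"y":0,"z":0,"yaw":0,"gripper":-1},{"x":0,"y":0,"z":0,"yaw":0,"gripper":-1},{"x":0,"y":0,"z":0,"yaw":0,"gripper":-1}]'
python3 - <<'E'
from h import *
g=grab('side','s5');f=grab('wrist','w5')
cv2.imwrite("pics/c5.png",np.hstack([f["pixels"][180:420,160:480],cv2.resize(g["pixels"][200:320,270:430],None,fx=2,fy=2)])[:,:,::-1])
E
```

```text
time_s: 4.73
ee_pos: [652.6, -44.8, 67.5]
ee_rot: [180.0, -0.1, 180.0]
force: [0.2, -0.2, -2.8]
gripper_width: 41.8
```

View pics/c5.png

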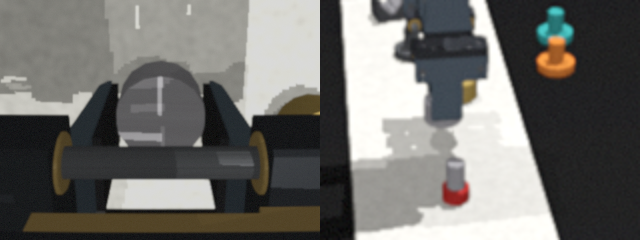

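```bash
python3 -m inch '[{"x":0,"y":0,"z":-2,"yaw":0,"gripper":-1},{"x":2.75,"y":1.64,"z":-1.2,"yaw":0,"gripper":-1},{"x":2.75,"y":1.64,"z":0,"yaw":0,"gripper":-1},{"x":2.75,"y":1.64,"z":0,"yaw":0,"gripper":-1},{"x":2.75,"y":1.64,"z":0,"yaw":0,"gripper":-1},{"x":2.75,"y":1.64,"z":0,"yaw":0,"gripper":-1},{"x":2.75,"y":1.64,"z":0,"yaw":0,"gripper":-1},{"x":2.75,"y":1.64,"z":0,"yaw":0,"gripper":-1},{"x":2.75,"y":1.64,"z":0,"yaw":0,"gripper":-1},{"x":0,"y":0,"z":0,"yaw":0,"gripper":-1},{"x":0,"y":0,"z":0,"yaw":0,"gripper":-1},{"x":0,"y":0,"z":0,"yaw":0,"gripper":-1}]'
python3 - <<'E'
from h import *
print(onplane(load("w5"),[[321,285]],57.5))
E
```

```text
time_s: 5.83
ee_pos: [433.7, 86.6, 100.0]
ee_rot: [180.0, 0.1, -180.0]
force: [1.5, -0.4, -3.1]
gripper_width: 42.2
[[643.62734818 -45.16452259]]
```

```bash
python3 -m inch '[{"x":0,"y":0,"z":2,"yaw":0,"gripper":-1},{"x":0,"y":0,"z":2,"yaw":0,"gripper":-1},{"x":-0.2,"y":0,"z":1.3,"yaw":0,"gripper":-1},{"x":0,"y":0,"z":0.5,"yaw":0,"gripper":-1},{"x":0,"y":0,"z":0.2,"yaw":0,"gripper":-1},{"x":0,"y":0,"z":0.1,"yaw":0,"gripper":-1},{"x":0,"y":0,"z":0,"yaw":0,"gripper":-1},{"x":0,"y":0,"z":0,"yaw":0,"gripper":-1}]'
```

```text
time_s: 6.5
ee_pos: [436.0, 86.6, 39.5]
ee_rot: [180.0, 0.1, 180.0]
force: [-1.2, -0.6, -1.6]
gripper_width: 41.9
```

```bash
python3 -m inch '[{"x":0,"y":0,"z":0.1,"yaw":0,"gripper":-1},{"x":0,"y":0,"z":0,"yaw":0,"gripper":-1},{"x":0,"y":0,"z":0,"yaw":0,"gripper":-1}]'; python3 -m inch '[{"x":0,"y":0,"z":0,"yaw":0,"gripper":0.3},{"x":0,"y":0,"z":0,"yaw":0,"gripper":0.3},{"x":0,"y":0,"z":0,"yaw":0,"gripper":0.3},{"x":0,"y":0,"z":-1,"yaw":0,"gripper":0.3},{"x":0,"y":0,"z":-2.5,"yaw":0,"gripper":0.3},{"x":0,"y":0,"z":-2.5,"yaw":0,"gripper":0.3}]'
```

```text
time_s: 6.75
ee_pos: [436.0, 86.7, 39.2]
ee_rot: [180.0, 0.2, 180.0]
force: [-1.0, -0.8, 5.3]
gripper_width: 42.2
time_s: 7.25
ee_pos: [434.3, 86.4, 98.0]
ee_rot: [-180.0, -0.1, 180.0]
force: [0.1, 0.5, -0.5]
gripper_width: 59.1
```

```bash
python3 -m inch '[{"x":-2.18,"y":-2.48,"z":0,"yaw":0,"gripper":0.3},{"x":-2.18,"y":-2.48,"z":0,"yaw":0,"gripper":0.3},{"x":-2.18,"y":-2.48,"z":0,"yaw":0,"gripper":0.3},{"x":-2.18,"y":-2.48,"z":0,"yaw":0,"gripper":0.3},{"x":-2.18,"y":-2.48,"z":0,"yaw":0,"gripper":0.3},{"x":-2.18,"y":-2.48,"z":0,"yaw":0,"gripper":0.3},{"x":-2.18,"y":-2.48,"z":0,"yaw":0,"gripper":0.3},{"x":-2.18,"y":-2.48,"z":0,"yaw":0,"gripper":0.3},{"x":-2.18,"y":-2.48,"z":0,"yaw":0,"gripper":0.3},{"x":-2.18,"y":-2.48,"z":0,"yaw":0,"gripper":0.3},{"x":0,"y":0,"z":0,"yaw":0,"gripper":0.3},{"x":0,"y":0,"z":0,"yaw":0,"gripper":0.3}]'; python3 -c "from h import *; f=grab('wrist','w6');cv2.imwrite('pics/c6.png',f['pixels'][:,:,::-1])"
```

```text
time_s: 8.25
ee_pos: [653.5, -162.7, 97.2]
ee_rot: [180.0, -0.0, 179.9]
force: [-0.3, 0.6, 0.4]
gripper_width: 59.5
```

View pics/c6.png

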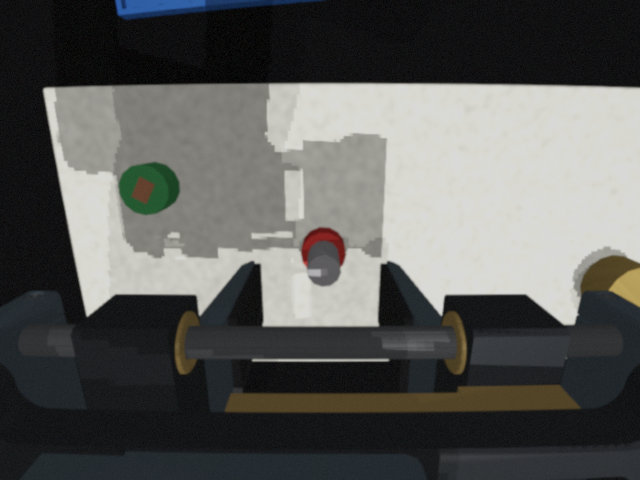

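The indenter cap is at (323,249) and its stem top at (323,268), between the fingers.

```bash
python3 -c "
from h import *
f=load('w6');print(onplane(f,[[323,268]],50),onplane(f,[[323,249]],20))"
python3 -m inch '[{"x":0,"y":0.1,"z":2,"yaw":0,"gripper":0.3},{"x":0,"y":0,"z":2,"yaw":0,"gripper":0.3},{"x":0,"y":0,"z":1.2,"yaw":0,"gripper":0.0},{"x":0,"y":0,"z":0,"yaw":0,"gripper":0.0},{"x":0,"y":0,"z":0,"yaw":0,"gripper":-1},{"x":0,"y":0,"z":0,"yaw":0,"gripper":-1},{"x":0,"y":0,"z":0,"yaw":0,"gripper":-1},{"x":0,"y":0,"z":0,"yaw":0,"gripper":-1},{"x":0,"y":0,"z":0,"yaw":0,"gripper":-1},{"x":0,"y":0,"z":0,"yaw":0,"gripper":-1},{"x":0,"y":0,"z":0,"yaw":0,"gripper":-1}]' 25
```

```text
[[ 650.69186364 -161.78870355]] [[ 649.04183764 -161.51012539]]
time_s: 9.22
ee_pos: [653.6, -160.7, 47.0]
ee_rot: [-180.0, 0.1, 180.0]
force: [0.3, -0.6, 6.4]
gripper_width: 19.8
```

```bash
python3 -m inch '[{"x":0,"y":0,"z":-0.6,"yaw":0,"gripper":-1},{"x":0,"y":0,"z":-2,"yaw":0,"gripper":-1},{"x":0,"y":0,"z":-2.4,"yaw":0,"gripper":-1},{"x":2.67,"y":-1.25,"z":0,"yaw":0,"gripper":-1},{"x":2.67,"y":-1.25,"z":0,"yaw":0,"gripper":-1},{"x":2.67,"y":-1.25,"z":0,"yaw":0,"gripper":-1},{"x":2.67,"y":-1.25,"z":0,"yaw":0,"gripper":-1},{"x":2.67,"y":-1.25,"z":0,"yaw":0,"gripper":-1},{"x":2.67,"y":-1.25,"z":0,"yaw":0,"gripper":-1},{"x":2.67,"y":-1.25,"z":0,"yaw":0,"gripper":-1},{"x":0,"y":0,"z":0,"yaw":0,"gripper":-1},{"x":0,"y":0,"z":0,"yaw":0,"gripper":-1}]'
python3 -m inch '[{"x":0,"y":0,"z":0,"yaw":0,"gripper":-1}]'
```

```text
time_s: 10.22
ee_pos: [464.8, -248.4, 96.0]
ee_rot: [180.0, -0.0, 179.9]
force: [0.3, -0.8, -1.0]
gripper_width: 19.4
time_s: 10.3
ee_pos: [466.7, -248.2, 96.1]
ee_rot: [-180.0, 0.1, 180.0]
force: [0.1, 0.6, -0.5]
gripper_width: 19.4
```

```bash
python3 -m inch '[{"x":0,"y":0,"z":2,"yaw":0,"gripper":-1},{"x":0,"y":0,"z":1.8,"yaw":0,"gripper":-1},{"x":0,"y":0,"z":0.7,"yaw":0,"gripper":-1},{"x":0,"y":0,"z":0.3,"yaw":0,"gripper":-1},{"x":0,"y":0,"z":0.2,"yaw":0,"gripper":-1},{"x":0,"y":0,"z":0.1,"yaw":0,"gripper":-1},{"x":0,"y":0,"z":0,"yaw":0,"gripper":-1},{"x":0,"y":0,"z":0,"yaw":0,"gripper":-1},{"x":0,"y":0,"z":0,"yaw":0,"gripper":-1}]'
```

```text
time_s: 11.05
ee_pos: [466.9, -248.0, 46.0]
ee_rot: [-180.0, 0.1, 180.0]
force: [-0.9, 1.4, 6.0]
gripper_width: 19.5
```

```bash
python3 -m inch '[{"x":0,"y":0,"z":0,"yaw":0,"gripper":0},{"x":0,"y":0,"z":0,"yaw":0,"gripper":0},{"x":0,"y":0,"z":0,"yaw":0,"gripper":0},{"x":0,"y":0,"z":-1,"yaw":0,"gripper":0},{"x":0,"y":0,"z":-2,"yaw":0,"gripper":0},{"x":0,"y":0,"z":-3,"yaw":0,"gripper":0}]' 35
python3 -m inch '[{"x":-1.76,"y":2.47,"z":0,"yaw":0,"gripper":0.45},{"x":-1.76,"y":2.47,"z":0,"yaw":0,"gripper":0.45},{"x":-1.76,"y":2.47,"z":0,"yaw":0,"gripper":0.45},{"x":-1.76,"y":2.47,"z":0,"yaw":0,"gripper":0.45},{"x":-1.76,"y":2.47,"z":0,"yaw":0,"gripper":0.45},{"x":-1.76,"y":2.47,"z":0,"yaw":0,"gripper":0.45},{"x":-1.76,"y":2.47,"z":0,"yaw":0,"gripper":0.45},{"x":-1.76,"y":2.47,"z":0,"yaw":0,"gripper":0.45},{"x":-1.76,"y":2.47,"z":0,"yaw":0,"gripper":0.45},{"x":-1.76,"y":2.47,"z":0,"yaw":0,"gripper":0.45},{"x":-1.76,"y":2.47,"z":0,"yaw":0,"gripper":0.45},{"x":-1.76,"y":2.47,"z":0,"yaw":0,"gripper":0.45}]'
python3 -m inch '[{"x":0,"y":0,"z":0,"yaw":0,"gripper":0.45},{"x":0,"y":0,"z":0,"yaw":0,"gripper":0.45}]'
python3 - <<'E'
from h import *
f=grab('wrist','w7');h=hsv(f)
m=cv2.inRange(h,(15,80,40),(35,255,255));m[:180]=0;m[325:]=0;m[:,:200]=0;m[:,460:]=0
for c in blobs(m,60): print(cv2.boundingRect(c),onplane(f,c.reshape(-1,2),30).min(0),onplane(f,c.reshape(-1,2),30).max(0))
E
```

```text
time_s: 11.55
ee_pos: [464.6, -247.3, 104.0]
ee_rot: [179.8, -0.3, 180.0]
force: [0.2, -0.6, 0.1]
gripper_width: 45.7
time_s: 12.55
ee_pos: [678.1, 49.6, 105.6]
ee_rot: [-180.0, 0.0, 180.0]
force: [0.2, 0.5, -1.1]
gripper_width: 66.1
time_s: 12.72
ee_pos: [677.8, 49.6, 105.1]
ee_rot: [-180.0, 0.0, -179.9]
force: [-1.0, 0.1, 0.1]
gripper_width: 66.3
(288, 221, 65, 70) [654.21006991  27.84448235] [701.53106686  69.5544434 ]
```

View pics/w7.png

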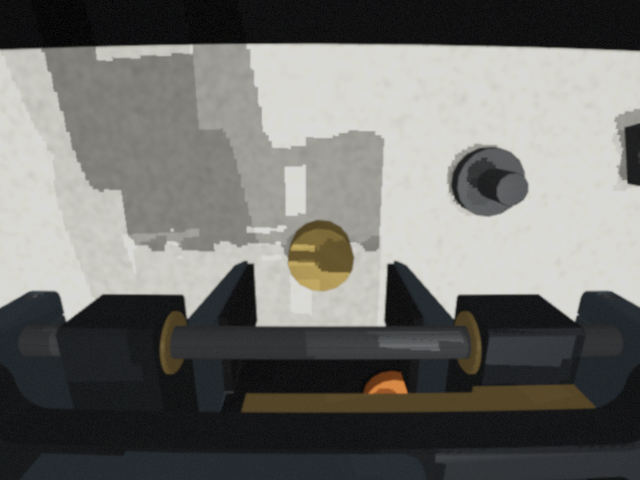

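Brass is centred between the fingers (x ≈ 680, y ≈ 49). The flat anvil stem top shows at (512,187).

```bash
python3 -c "
from h import *
f=load('w7');print(onplane(f,[[512,187]],44),onplane(f,[[487,181]],16))"
python3 -m inch '[{"x":-0.2,"y":0,"z":2.3,"yaw":0,"gripper":0.45},{"x":0,"y":0,"z":2.3,"yaw":0,"gripper":0.45},{"x":0,"y":0,"z":2.2,"yaw":0,"gripper":0.45},{"x":0,"y":0,"z":0,"yaw":0,"gripper":0.45},{"x":0,"y":0,"z":0,"yaw":0,"gripper":-1},{"x":0,"y":0,"z":0,"yaw":0,"gripper":-1},{"x":0,"y":0,"z":0,"yaw":0,"gripper":-1},{"x":0,"y":0,"z":0,"yaw":0,"gripper":-1},{"x":0,"y":0,"z":0,"yaw":0,"gripper":-1},{"x":0,"y":0,"z":0,"yaw":0,"gripper":-1}]' 35
```

```text
[[630.19965184 160.43756735]] [[630.44633318 158.11424106]]
time_s: 13.6
ee_pos: [680.4, 48.5, 38.9]
ee_rot: [180.0, 0.2, 180.0]
force: [-0.6, 0.4, 5.2]
gripper_width: 42.1
```

```bash
python3 -m inch '[{"x":0,"y":0,"z":-0.6,"yaw":0,"gripper":-1},{"x":0,"y":0,"z":-2,"yaw":0,"gripper":-1},{"x":0,"y":0,"z":-3,"yaw":0,"gripper":-1},{"x":2.21,"y":-2.28,"z":0,"yaw":0,"gripper":-1},{"x":2.21,"y":-2.28,"z":0,"yaw":0,"gripper":-1},{"x":2.21,"y":-2.28,"z":0,"yaw":0,"gripper":-1},{"x":2.21,"y":-2.28,"z":0,"yaw":0,"gripper":-1},{"x":2.21,"y":-2.28,"z":0,"yaw":0,"gripper":-1},{"x":2.21,"y":-2.28,"z":0,"yaw":0,"gripper":-1},{"x":2.21,"y":-2.28,"z":0,"yaw":0,"gripper":-1},{"x":2.21,"y":-2.28,"z":0,"yaw":0,"gripper":-1},{"x":2.21,"y":-2.28,"z":0,"yaw":0,"gripper":-1}]'
python3 -m inch '[{"x":2.21,"y":-2.28,"z":0,"yaw":0,"gripper":-1},{"x":0,"y":0,"z":0,"yaw":0,"gripper":-1},{"x":0,"y":0,"z":0,"yaw":0,"gripper":-1},{"x":0,"y":0,"z":0,"yaw":0,"gripper":-1}]'
```

```text
time_s: 14.6
ee_pos: [478.6, -157.5, 92.7]
ee_rot: [180.0, -0.1, -180.0]
force: [-0.4, 0.0, -2.0]
gripper_width: 42.3
time_s: 14.93
ee_pos: [458.5, -179.6, 93.0]
ee_rot: [180.0, 0.0, 180.0]
force: [0.9, 0.2, -2.8]
gripper_width: 42.1
```

```bash
python3 -m inch '[{"x":0,"y":0,"z":2,"yaw":0,"gripper":-1},{"x":0,"y":0,"z":2,"yaw":0,"gripper":-1},{"x":0,"y":0,"z":0.8,"yaw":0,"gripper":-1},{"x":0,"y":0,"z":0.4,"yaw":0,"gripper":-1},{"x":0,"y":0,"z":0.2,"yaw":0,"gripper":-1},{"x":0,"y":0,"z":0.1,"yaw":0,"gripper":-1},{"x":0,"y":0,"z":0.1,"yaw":0,"gripper":-1},{"x":0,"y":0,"z":0,"yaw":0,"gripper":-1},{"x":0,"y":0,"z":0,"yaw":0,"gripper":-1}]'
```

```text
time_s: 15.68
ee_pos: [459.0, -179.6, 37.9]
ee_rot: [-180.0, 0.1, 180.0]
force: [0.1, 2.4, 2.4]
gripper_width: 42.2
```

```bash
python3 -m inch '[{"x":0,"y":0,"z":0,"yaw":0,"gripper":0.25},{"x":0,"y":0,"z":0,"yaw":0,"gripper":0.25},{"x":0,"y":0,"z":0,"yaw":0,"gripper":0.25},{"x":0,"y":0,"z":-1,"yaw":0,"gripper":0.25},{"x":0,"y":0,"z":-2.5,"yaw":0,"gripper":0.25},{"x":0,"y":0,"z":-3,"yaw":0,"gripper":0.25}]' 35
python3 -m inch '[{"x":-1.43,"y":2.82,"z":0,"yaw":0,"gripper":0.1},{"x":-1.43,"y":2.82,"z":0,"yaw":0,"gripper":0.1},{"x":-1.43,"y":2.82,"z":0,"yaw":0,"gripper":0.1},{"x":-1.43,"y":2.82,"z":0,"yaw":0,"gripper":0.1},{"x":-1.43,"y":2.82,"z":0,"yaw":0,"gripper":0.1},{"x":-1.43,"y":2.82,"z":0,"yaw":0,"gripper":0.1},{"x":-1.43,"y":2.82,"z":0,"yaw":0,"gripper":0.1},{"x":-1.43,"y":2.82,"z":0,"yaw":0,"gripper":0.1},{"x":-1.43,"y":2.82,"z":0,"yaw":0,"gripper":0.1},{"x":-1.43,"y":2.82,"z":0,"yaw":0,"gripper":0.1},{"x":-1.43,"y":2.82,"z":0,"yaw":0,"gripper":0.1},{"x":-1.43,"y":2.82,"z":0,"yaw":0,"gripper":0.1}]'
python3 -m inch '[{"x":0,"y":0,"z":0,"yaw":0,"gripper":0.1},{"x":0,"y":0,"z":0,"yaw":0,"gripper":0.1}]'
python3 -c "
from h import *
grab('wrist','w8')"
```

```text
time_s: 16.18
ee_pos: [457.0, -179.2, 101.2]
ee_rot: [179.9, -0.2, 180.0]
force: [0.2, -0.5, -0.4]
gripper_width: 57.1
time_s: 17.18
ee_pos: [630.5, 160.1, 101.8]
ee_rot: [-180.0, 0.0, 180.0]
force: [0.2, 0.0, 0.1]
gripper_width: 50.3
time_s: 17.35
ee_pos: [630.2, 160.0, 101.4]
ee_rot: [-180.0, -0.0, -179.9]
force: [-0.8, -0.6, 0.3]
gripper_width: 50.2
```

View pics/w8.png

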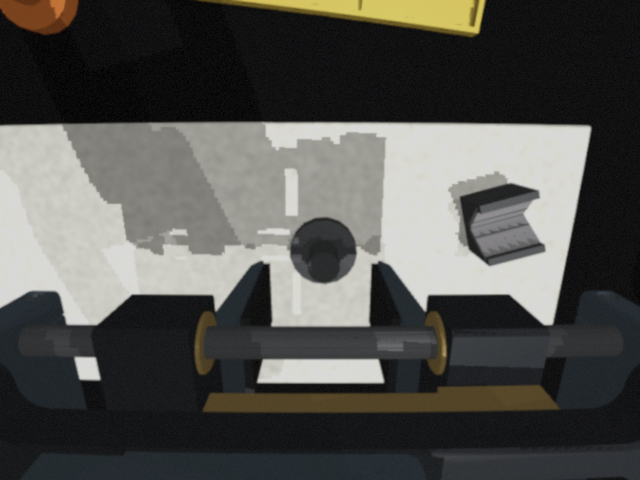

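The flat anvil is centred between the fingers, with its plate at (323,250). The V anvil's top corners are near (474,209), (539,192), (544,248) and (491,264).

```bash
python3 - <<'E'
from h import *
f=load("w8")
P=onplane(f,[[491,264],[544,248],[539,193],[474,209]],38);print("V",P.round(1).tolist(),P.mean(0))
for a,b in((0,1),(3,2),(1,2),(0,3)): d=P[b]-P[a];print(np.linalg.norm(d).round(1),np.degrees(np.arctan2(d[1],d[0])).round(1))
E
python3 -m inch '[{"x":0,"y":0,"z":2,"yaw":0,"gripper":0.1},{"x":0,"y":0,"z":2,"yaw":0,"gripper":0.1},{"x":0,"y":0,"z":1.8,"yaw":0,"gripper":0.1},{"x":0,"y":0,"z":0,"yaw":0,"gripper":0.1},{"x":0,"y":0,"z":0,"yaw":0,"gripper":-1},{"x":0,"y":0,"z":0,"yaw":0,"gripper":-1},{"x":0,"y":0,"z":0,"yaw":0,"gripper":-1},{"x":0,"y":0,"z":0,"yaw":0,"gripper":-1},{"x":0,"y":0,"z":0,"yaw":0,"gripper":-1},{"x":0,"y":0,"z":0,"yaw":0,"gripper":-1},{"x":0,"y":0,"z":0,"yaw":0,"gripper":-1}]' 35
```

```text
V [[631.2, 265.8], [620.7, 298.0], [586.4, 289.0], [596.2, 250.8]] [608.60301962 275.92396282]
33.9 108.0
39.4 104.5
35.5 -165.3
38.0 -156.8
time_s: 18.32
ee_pos: [630.7, 159.2, 45.2]
ee_rot: [179.9, 0.1, 180.0]
force: [0.5, 1.7, 5.5]
gripper_width: 19.1
```

```bash
python3 -m inch '[{"x":0,"y":0,"z":-0.6,"yaw":0,"gripper":-1},{"x":0,"y":0,"z":-2,"yaw":0,"gripper":-1},{"x":0,"y":0,"z":-3,"yaw":0,"gripper":-1},{"x":1.77,"y":-2.7,"z":0,"yaw":0,"gripper":-1},{"x":1.77,"y":-2.7,"z":0,"yaw":0,"gripper":-1},{"x":1.77,"y":-2.7,"z":0,"yaw":0,"gripper":-1},{"x":1.77,"y":-2.7,"z":0,"yaw":0,"gripper":-1},{"x":1.77,"y":-2.7,"z":0,"yaw":0,"gripper":-1},{"x":1.77,"y":-2.7,"z":0,"yaw":0,"gripper":-1},{"x":1.77,"y":-2.7,"z":0,"yaw":0,"gripper":-1},{"x":1.77,"y":-2.7,"z":0,"yaw":0,"gripper":-1},{"x":1.77,"y":-2.7,"z":0,"yaw":0,"gripper":-1}]'
python3 -m inch '[{"x":1.77,"y":-2.7,"z":0,"yaw":0,"gripper":-1},{"x":0,"y":0,"z":0,"yaw":0,"gripper":-1},{"x":0,"y":0,"z":0,"yaw":0,"gripper":-1},{"x":0,"y":0,"z":0,"yaw":0,"gripper":-1}]'
```

```text
time_s: 19.32
ee_pos: [468.9, -85.3, 99.7]
ee_rot: [-180.0, -0.1, -180.0]
force: [0.9, -0.2, -2.2]
gripper_width: 19.1
time_s: 19.65
ee_pos: [453.1, -111.1, 99.9]
ee_rot: [180.0, 0.0, 180.0]
force: [0.9, -0.2, -2.0]
gripper_width: 19.4
```

```bash
python3 -m inch '[{"x":0,"y":0,"z":2,"yaw":0,"gripper":-1},{"x":0,"y":0,"z":2,"yaw":0,"gripper":-1},{"x":0,"y":0,"z":0.8,"yaw":0,"gripper":-1},{"x":0,"y":0,"z":0.4,"yaw":0,"gripper":-1},{"x":0,"y":0,"z":0.2,"yaw":0,"gripper":-1},{"x":0,"y":0,"z":0.1,"yaw":0,"gripper":-1},{"x":0,"y":0,"z":0.1,"yaw":0,"gripper":-1},{"x":0,"y":0,"z":0,"yaw":0,"gripper":-1},{"x":0,"y":0,"z":0,"yaw":0,"gripper":-1}]'
```

```text
time_s: 20.4
ee_pos: [453.3, -111.3, 44.5]
ee_rot: [-180.0, 0.1, 180.0]
force: [-1.1, 0.3, -2.4]
gripper_width: 19.2
```

```bash
python3 -m inch '[{"x":0,"y":0,"z":0.1,"yaw":0,"gripper":-1},{"x":0,"y":0,"z":0.1,"yaw":0,"gripper":-1},{"x":0,"y":0,"z":0,"yaw":0,"gripper":-1},{"x":0,"y":0,"z":0,"yaw":0,"gripper":-1}]'
```

```text
time_s: 20.73
ee_pos: [453.3, -111.4, 44.1]
ee_rot: [-180.0, 0.1, 180.0]
force: [-3.6, 2.2, 14.3]
gripper_width: 19.1
```

```bash
python3 -c "
from h import *
print(onplane(load('scene0'),[[511,322]],0),onplane(load('scene0'),[[526,266]],155))"
python3 -m inch '[{"x":0,"y":0,"z":0,"yaw":0,"gripper":0},{"x":0,"y":0,"z":0,"yaw":0,"gripper":0},{"x":0,"y":0,"z":0,"yaw":0,"gripper":0},{"x":0,"y":0,"z":-1,"yaw":0,"gripper":0},{"x":0,"y":0,"z":-2,"yaw":0,"gripper":0},{"x":0,"y":0,"z":-3.5,"yaw":0,"gripper":0}]' 35
python3 -m inch '[{"x":0,"y":0,"z":-1,"yaw":1,"gripper":0.6},{"x":0,"y":0,"z":0,"yaw":1,"gripper":0.6},{"x":0,"y":0,"z":0,"yaw":1,"gripper":0.6},{"x":0,"y":0,"z":0,"yaw":1,"gripper":0.6},{"x":0,"y":0,"z":0,"yaw":1,"gripper":0.6},{"x":0,"y":0,"z":0,"yaw":1,"gripper":0.6},{"x":0,"y":0,"z":0,"yaw":1,"gripper":0.6},{"x":0,"y":0,"z":0,"yaw":1,"gripper":0.6},{"x":0,"y":0,"z":0,"yaw":1,"gripper":0.6},{"x":0,"y":0,"z":0,"yaw":1,"gripper":0.6},{"x":0,"y":0,"z":0,"yaw":1,"gripper":0.6},{"x":0,"y":0,"z":0,"yaw":1,"gripper":0.6}]'
python3 -m inch '[{"x":0,"y":0,"z":0,"yaw":1,"gripper":0.6},{"x":0,"y":0,"z":0,"yaw":1,"gripper":0.6},{"x":0,"y":0,"z":0,"yaw":0.8,"gripper":0.6},{"x":0,"y":0,"z":0,"yaw":0,"gripper":0.6},{"x":0,"y":0,"z":0,"yaw":0,"gripper":0.6},{"x":0,"y":0,"z":0,"yaw":0,"gripper":0.6}]'
python3 - <<'E'
from h import *
s=telemetry.state();p=s["ee_pos"];y=np.radians(s["ee_rot"][2]);d=np.array([608,276])-p[:2]
print(p,s["ee_rot"],"tool x,y cm",(d@[np.cos(y),np.sin(y)]/10).round(2),(d@[np.sin(y),-np.cos(y)]/10).round(2))
E
```

```text
[[665.00461355 458.31538281]] [[675.29080005 453.51144061]]
time_s: 21.23
ee_pos: [450.6, -110.6, 105.0]
ee_rot: [179.9, -0.4, 180.0]
force: [0.5, 0.4, -0.5]
gripper_width: 45.5
time_s: 22.23
ee_pos: [452.9, -111.2, 116.8]
ee_rot: [-180.0, -0.0, 119.7]
force: [0.7, -0.6, -0.2]
gripper_width: 73.2
time_s: 22.73
ee_pos: [452.9, -111.2, 116.9]
ee_rot: [-180.0, -0.0, 106.1]
force: [-0.3, -0.3, -0.2]
gripper_width: 73.1
[ 452.90629302 -111.22905917  116.86127205] [-1.79998094e+02 -5.22625113e-03  1.06080017e+02] tool x,y cm 32.91 25.63
```

```bash
python3 -m inch '[{"x":2.74,"y":2.14,"z":0,"yaw":0,"gripper":0.6},{"x":2.74,"y":2.14,"z":0,"yaw":0,"gripper":0.6},{"x":2.74,"y":2.14,"z":0,"yaw":0,"gripper":0.6},{"x":2.74,"y":2.14,"z":0,"yaw":0,"gripper":0.6},{"x":2.74,"y":2.14,"z":0,"yaw":0,"gripper":0.6},{"x":2.74,"y":2.14,"z":0,"yaw":0,"gripper":0.6},{"x":2.74,"y":2.14,"z":0,"yaw":0,"gripper":0.6},{"x":2.74,"y":2.14,"z":0,"yaw":0,"gripper":0.6},{"x":2.74,"y":2.14,"z":0,"yaw":0,"gripper":0.6},{"x":2.74,"y":2.14,"z":0,"yaw":0,"gripper":0.6},{"x":2.74,"y":2.14,"z":0,"yaw":0,"gripper":0.6},{"x":2.74,"y":2.14,"z":0,"yaw":0,"gripper":0.6}]'
python3 -m inch '[{"x":0,"y":0,"z":0,"yaw":0,"gripper":0.6},{"x":0,"y":0,"z":0,"yaw":0,"gripper":0.6}]'
python3 -c "
from h import *
grab('wrist','w9')"
```

```text
time_s: 23.73
ee_pos: [609.5, 277.3, 116.7]
ee_rot: [-180.0, 0.0, 106.1]
force: [0.5, -0.7, 0.3]
gripper_width: 73.1
time_s: 23.9
ee_pos: [609.2, 277.2, 116.2]
ee_rot: [-180.0, 0.0, 106.2]
force: [-0.3, 0.2, 0.1]
gripper_width: 73.1
```

View pics/w9.png

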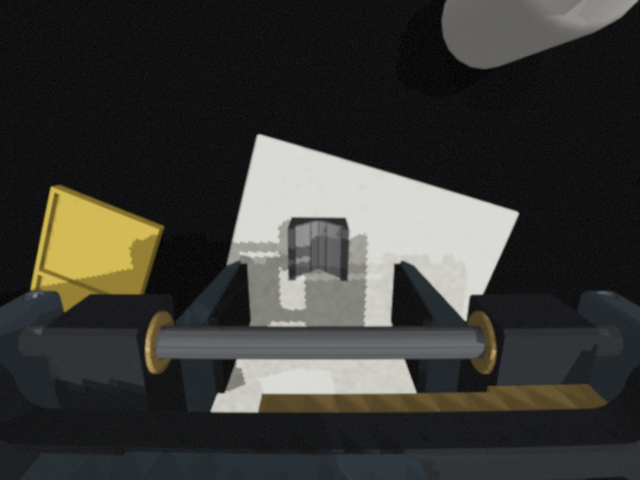

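The V anvil is square to the jaws at (318,249).

```bash
python3 -c "
from h import *
print(onplane(load('w9'),[[318,219],[318,280],[318,249]],38))"
python3 -m inch '[{"x":0,"y":0,"z":2.5,"yaw":0,"gripper":0.6},{"x":0,"y":0,"z":2.5,"yaw":0,"gripper":0.6},{"x":0,"y":0,"z":2,"yaw":0,"gripper":0.6},{"x":0,"y":0,"z":0.7,"yaw":0,"gripper":0.6},{"x":0,"y":0,"z":0,"yaw":0,"gripper":-1},{"x":0,"y":0,"z":0,"yaw":0,"gripper":-1},{"x":0,"y":0,"z":0,"yaw":0,"gripper":-1},{"x":0,"y":0,"z":0,"yaw":0,"gripper":-1},{"x":0,"y":0,"z":0,"yaw":0,"gripper":-1},{"x":0,"y":0,"z":0,"yaw":0,"gripper":-1},{"x":0,"y":0,"z":0,"yaw":0,"gripper":-1}]' 35
```

```text
[[601.88055149 300.41651461]
 [613.4793541  260.0938182 ]
 [607.44108334 281.08701851]]
time_s: 24.87
ee_pos: [609.3, 275.7, 41.2]
ee_rot: [179.9, -0.0, 106.0]
force: [-0.5, -1.4, 6.2]
gripper_width: 39.8
```

```bash
python3 -m inch '[{"x":0,"y":0,"z":-0.6,"yaw":0,"gripper":-1},{"x":0,"y":0,"z":-2,"yaw":0,"gripper":-1},{"x":0,"y":0,"z":-3,"yaw":0,"gripper":-1},{"x":-0.11,"y":-2.81,"z":0,"yaw":0,"gripper":-1},{"x":-0.11,"y":-2.81,"z":0,"yaw":0,"gripper":-1},{"x":-0.11,"y":-2.81,"z":0,"yaw":0,"gripper":-1},{"x":-0.11,"y":-2.81,"z":0,"yaw":0,"gripper":-1},{"x":-0.11,"y":-2.81,"z":0,"yaw":0,"gripper":-1},{"x":-0.11,"y":-2.81,"z":0,"yaw":0,"gripper":-1},{"x":0,"y":0,"z":0,"yaw":0,"gripper":-1},{"x":0,"y":0,"z":0,"yaw":0,"gripper":-1},{"x":0,"y":0,"z":0,"yaw":0,"gripper":-1}]'
```

```text
time_s: 25.87
ee_pos: [449.7, 223.3, 96.3]
ee_rot: [179.9, -0.0, 106.0]
force: [0.5, 0.7, -2.6]
gripper_width: 39.7
```

```bash
python3 -m inch '[{"x":0,"y":0,"z":2,"yaw":0,"gripper":-1},{"x":0,"y":0,"z":2,"yaw":0,"gripper":-1},{"x":0,"y":0,"z":0.8,"yaw":0,"gripper":-1},{"x":0,"y":0,"z":0.4,"yaw":0,"gripper":-1},{"x":0,"y":0,"z":0.2,"yaw":0,"gripper":-1},{"x":0,"y":0,"z":0.1,"yaw":0,"gripper":-1},{"x":0,"y":0,"z":0.1,"yaw":0,"gripper":-1},{"x":0,"y":0,"z":0,"yaw":0,"gripper":-1},{"x":0,"y":0,"z":0,"yaw":0,"gripper":-1}]'
```

```text
time_s: 26.62
ee_pos: [449.4, 223.0, 40.5]
ee_rot: [179.9, -0.0, 106.0]
force: [-1.2, 0.2, -2.7]
gripper_width: 39.7
```

```bash
python3 -m inch '[{"x":0,"y":0,"z":0.1,"yaw":0,"gripper":-1},{"x":0,"y":0,"z":0,"yaw":0,"gripper":-1},{"x":0,"y":0,"z":0,"yaw":0,"gripper":-1}]'
```

```text
time_s: 26.87
ee_pos: [449.4, 223.1, 40.2]
ee_rot: [179.9, -0.0, 106.0]
force: [-0.9, -0.8, 6.0]
gripper_width: 39.7
```

```bash
python3 -m inch '[{"x":0,"y":0,"z":0,"yaw":0,"gripper":0.3},{"x":0,"y":0,"z":0,"yaw":0,"gripper":0.3},{"x":0,"y":0,"z":0,"yaw":0,"gripper":0.3},{"x":0,"y":0,"z":-1,"yaw":0,"gripper":0.3},{"x":0,"y":0,"z":-2,"yaw":0,"gripper":0.3},{"x":0,"y":0,"z":-3,"yaw":0,"gripper":0.3},{"x":0,"y":0,"z":-3,"yaw":-1,"gripper":0.3},{"x":0,"y":0,"z":-3,"yaw":-1,"gripper":0.3},{"x":0,"y":0,"z":-3,"yaw":-1,"gripper":0.3},{"x":0,"y":0,"z":-3,"yaw":-1,"gripper":0.3},{"x":0,"y":0,"z":-3,"yaw":-1,"gripper":0.3},{"x":0,"y":0,"z":-3,"yaw":-1,"gripper":0.3}]'
python3 -m inch '[{"x":0,"y":0,"z":-2,"yaw":-1,"gripper":0.3},{"x":0,"y":0,"z":0,"yaw":-1,"gripper":0.3},{"x":0,"y":0,"z":0,"yaw":-1,"gripper":0.3},{"x":0,"y":0,"z":0,"yaw":-1,"gripper":0.3},{"x":0,"y":0,"z":0,"yaw":-1,"gripper":0.3},{"x":0,"y":0,"z":0,"yaw":-1,"gripper":0.3},{"x":0,"y":0,"z":0,"yaw":-1,"gripper":0.3},{"x":0,"y":0,"z":0,"yaw":-1,"gripper":0.3},{"x":0,"y":0,"z":0,"yaw":-0.8,"gripper":0.3},{"x":-1.6,"y":-3,"z":0,"yaw":0,"gripper":0.3},{"x":-1.6,"y":-3,"z":0,"yaw":0,"gripper":0.3},{"x":-1.6,"y":-3,"z":0,"yaw":0,"gripper":0.3}]'
python3 -m inch '[{"x":-1.6,"y":-3,"z":0,"yaw":0,"gripper":0.3},{"x":-1.6,"y":-3,"z":0,"yaw":0,"gripper":0.3},{"x":-1.6,"y":-3,"z":0,"yaw":0,"gripper":0.3},{"x":0,"y":-3,"z":0,"yaw":0,"gripper":0.3},{"x":0,"y":-1,"z":0,"yaw":0,"gripper":0.3},{"x":0,"y":0,"z":0,"yaw":0,"gripper":0.3},{"x":0,"y":0,"z":0,"yaw":0,"gripper":0.3}]'
python3 -c "
from h import *
grab('wrist','w10');grab('scene','sc10')"
```

```text
time_s: 27.87
ee_pos: [448.5, 222.6, 281.3]
ee_rot: [180.0, 0.0, 136.2]
force: [1.1, -0.6, -0.6]
gripper_width: 59.3
time_s: 28.87
ee_pos: [497.0, 132.1, 299.7]
ee_rot: [180.0, 0.0, -179.9]
force: [1.2, -0.0, 0.2]
gripper_width: 59.4
time_s: 29.45
ee_pos: [544.6, 3.1, 299.3]
ee_rot: [179.9, 0.0, 179.9]
force: [0.2, 0.7, -1.0]
gripper_width: 59.3
```

View pics/w10.png

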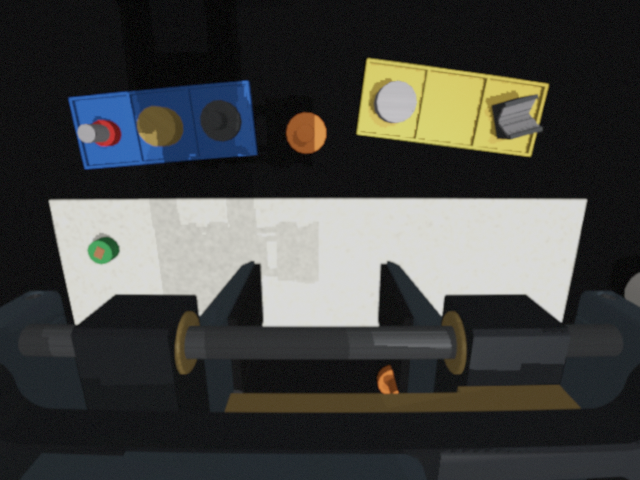

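All five pieces stand in their own compartments: indenter (108,132), brass (160,126), flat anvil (221,121), steel (397,102) and V anvil (517,118). I'll check the offsets numerically.

```bash
python3 - <<'E'
from h import *
f=load("w10");h=hsv(f)
def tr(m,roi):
    x0,y0,x1,y1=roi;mm=np.zeros_like(m);mm[y0:y1,x0:x1]=m[y0:y1,x0:x1]
    b=np.vstack(blobs(mm,60)).reshape(-1,2);r=cv2.minAreaRect(onplane(f,b,9).astype(np.float32));print(r);return r[0]
B=tr(cv2.inRange(h,(100,120,40),(125,255,255)),(50,60,280,180));Y=tr(cv2.inRange(h,(20,80,60),(35,255,255)),(340,40,570,170))
for n,p,z,c,a in(("steel",(397,102),29,Y,-6.7),("V",(517,118),37,Y,-6.7),("brass",(160.5,127),29,B,4),("ind",(107,132.5),19,B,4),("flat",(221,121),12,B,4)):
    a=np.radians(a);d=onplane(f,[p],z)[0]-c;print(n,np.round([d@[np.cos(a),np.sin(a)],d@[-np.sin(a),np.cos(a)]],1))
p0=load("w2");print("specimen",onplane(p0,[[104,251]],14),onplane(f,[[103,251]],14))
E
python3 -c "
import cv2,numpy as np
a=cv2.imread('pics/scene0.png');b=cv2.imread('pics/sc10.png')
d=cv2.absdiff(a,b).max(2)
for n,(x0,y0,x1,y1) in dict(plant=(105,130,185,200),bottle=(490,258,540,335),spec=(226,198,242,214)).items(): print(n,(d[y0:y1,x0:x1]>50).mean())"
```

```text
((459.2123718261719, -179.77099609375), (85.30638122558594, 213.9291534423828), 3.9573516845703125)
((440.941650390625, 154.6937713623047), (213.62872314453125, 85.2585220336914), 83.31568145751953)
steel [  2.6 -68.1]
V [ 3.2 63.7]
brass [1.8 5.6]
ind [  2.1 -61.9]
flat [ 0.1 69.5]
specimen [[ 609.17014985 -272.23288796]] [[ 610.37645455 -272.88567814]]
plant 0.0
bottle 0.0
spec 0.0
```

```bash
python3 -c "
from workcell import env;print(env.job_done())"
```

```text
the job is handed in; nothing more can be done
None
```

I made up both kits and handed the job in at about 29.5 s on the robot's clock; the hand-in gave no verdict. The indenter, brass block and flat anvil are in the blue tray. The steel block and V anvil are in the yellow tray, with the middle compartment left empty.

**Placing:** I lowered each piece until the force reading changed, showing it had reached the tray floor. For steel, brass, the indenter, the flat anvil and the V anvil, the upward force just before release was between about 2 and 14 N. I then opened the fingers.

**Last checks:** the last wrist picture shows every piece upright in its own compartment and the gripper clear of everything. It puts each piece within about 7 mm of its compartment centre, against the 15 mm allowed. The indenter reads furthest off, at about 7 mm, while the arm's own reading at release put it about 3 mm out along x and under 1 mm along y. Some of that 7 mm may come from the stem partly hiding the cap in the picture.

**Left alone:** the specimen measured about 1 mm from its starting position, which is within measuring error. The scene picture shows no change around the specimen, the plant or the wash bottle.

**What failed:** my first moves were refused because the rows left out some keys; nothing moved. The pick heights also came out 1–5 mm higher than I had planned, so I set the placing heights from the measured pick heights.

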